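Tip the brass clasp balls from the scoop into the necked jar

ROBOT

A 6-joint arm with a two-finger parallel gripper is mounted at the origin on the work surface. World frame = base frame: x ahead of the robot, y to its left, z up, the work surface at z = 0. Lengths are in m, angles in rad, forces in N, time in s.
With the tool pointing down it reaches from about 0.2 to 0.875 m from the base axis. Payload 3.4 kg.
Tool frame: the origin (TCP) lies on the centre line of the jaws, within the pads' length; the fingertips stand 11 mm ahead of it and the grasp point (between the pads) lies 8 mm behind it; z points along the fingers, y is the line along which they close (so a half turn about z gives the same grasp; the last joint's range is limited). The gripper opens to 94 mm and grips with 3 to 60 N. Pads are 16 mm wide; open, the fingers measure 119 mm over their backs; the gripper's body (75 mm by 177 mm) begins 78 mm behind the grasp point.
Start: joints at [1.079, 0.276, 1.505, -0, 1.361, -0.121], TCP at [0.208, 0.536, 0.216] pointing down, gripper open.
Joint ranges: [-2.89, 2.89], [-0.75, 2.08], [0.22, 2.7], [-1.18, 4.32], [0.11, 2.71], [-2.7, 2.7]. Speed limits (rad/s): [2.57, 2.57, 3.14, 3.14, 3.14, 3.14].

INTERFACE

Orientations are given as a 3x3 rotation matrix whose columns are the frame's x, y, z axes.
In Python, from station import arm, read_camera, calibration gives the robot as it stands.
- The arm moves only by the shell command python3 -m creep 'ROWS' [OPENING]. ROWS is JSON, a list of rows, each a list of 6 numbers: the shift along the tool's x, y, z in cm, then the turn, a rotation vector about the tool's x, y, z in rad. In form: [[dx, dy, dz, wx, wy, wz], ...]. A call has exactly 5 rows; each row shifts and turns the commanded pose from where the row before left it, along the tool's axes as they then stand; what a row does not reach is not made up. A row lasts 1/10 s, in which the tool goes at most 50 mm and 8.59 degrees, less where a joint would pass 70% of its speed; a pose out of reach is approached as far as the arm can. A call with a gripper value outside its range is refused whole. OPENING is the closure, from -1 (fully open) to 1 (shut), so that 0 is half open, set as the call begins (- or left out, the last holds). The fingers move at their own pace and stop on an object; the grip force is fixed at half the most. Time passes only in rows, so rows that do not move let the fingers close, or fill a call up. It gives the time, the measured TCP pose, the force, the opening and the grip force at its end, in the units of the state.
- arm.read_state(): the state, without advancing time (a new reading comes with each control period).
- read_camera(name): name is "scene" or "top" or "wrist"; returns the picture (480x640x3 uint8, red, green, blue); there is no depth.
- calibration(name): a dict with "vertical_fov" (degrees; the focal length in pixels is half the picture's height over the tangent of half this angle, whatever the lens; pixels are square), "cx", "cy" (the principal point, pixels), "k1" (the pictures are not rectified: a ray, as slopes to the right and down, at radius r is drawn at 1 + k1 r^2 times it, then the intrinsics apply), "R" (3x3) and "t" (3): a world point X has camera coordinates R X + t. Camera axes: x right, y down, z forward; pixel columns grow to the right and rows downward; lengths in m; the calibration is good to about 2 mm. A picture is of the moment at which its call begins: read the wrist's pose just before it. calibration takes no time and is no camera call; for the wrist camera it gives the pose at the moment of the call.
- arm.job_done(): hands the job in; it is judged then, once.
The state is a dict: "time_s": time; "joint_positions": joint angles; "qd": joint speeds; "tau": joint torques, N m; "position": TCP position; "eef_rot": TCP orientation; "wrist_force": force on the tool from outside, world axes, zero at the start; "torque": the same for the moment, N m; "width": opening from 0.0 (shut) to 1.0 (fully open); "finger_force": force on a finger pad.
Only numpy, scipy, OpenCV 4.12 (cv2) and the standard library are available. Lean on these libraries where they do the work, as an engineer would, in place of code of your own. Each camera call takes 0.05 s, during which the arm holds its last target. There are 200 camera calls.

TASK

Two brass purse-clasp balls lie in the steel scoop with the upright wooden handle. With the scoop still level, rest the lip of its spout just inside the narrow mouth of the white jar that has a neck (not the straight-sided open pot), and only then tip it, so that both balls go into the jar and none misses. Then set the empty scoop down upright on the bench, leaving the jar standing where it was.

Things in the scene. Friction and masses are not known exactly. Their poses are not given: they have to be found in the camera images.
- scoop_handle (a point): Wooden post of the loose steel scoop (220 g), the place to grip: 26 mm along the scoop, 20 mm across it, top 90 mm above the scoop's underside. This point is on the post's axis 65 mm above the underside. Axes: z up, -x from handle towards spout. The post stands on a block 30 x 60 mm, 32 mm high, at the rear of a pan 60 mm wide with 36 mm walls, all one rigid piece.
- scoop_lip (a point): Middle of the front edge of the scoop's lip, upper face: 144 mm in front (scoop -x) of the handle point, 56 mm below it. Lip 34 mm wide outside, 14 mm side walls, 30 mm long, turned down 25 degrees: with the scoop level its edge can dip about 10 mm below the jar's rim. Behind it the floor falls 19 degrees back to the flat pan, so balls roll out once tipped well past that (about 43 degrees empties it).
- jar_mouth (a point): Centre of the mouth, at rim height, of the open white glazed jar, 100 mm high, body 92 mm across, drawn in to a neck 66 mm across with a round mouth 56 mm wide inside. Loose, about 600 g, upright; z up. It may swap places with a white open pot without a neck, straight-sided, 85 mm high and 92 mm across, which is not to be used.
- ball_a_center (a point): One of two loose solid brass balls, 14 mm across, 12 g, lying on the flat floor of the scoop's pan just in front of the wooden block; this point is its centre. The other ball is alike and lies beside it.
- ball_b_center (a point): One of two loose solid brass balls, 14 mm across, 12 g, lying on the flat floor of the scoop's pan just in front of the wooden block; this point is its centre. The other ball is alike and lies beside it.

How it is judged:
On the way, in this order (a step that is already met when the one before it is completed fails the run):
1. the lip rests just inside the jar's mouth with the scoop still level (within 20 degrees) (horizontal distance between scoop_lip and jar_mouth below 0.025 m and z of scoop_lip in the frame of jar_mouth between -0.035 and -0.001 m and angle between scoop_handle's own z axis and vertical below 0.35 rad), for 0.2 s.
2. both balls are in the jar (horizontal distance between each of ball_a_center, ball_b_center and jar_mouth below 0.045 m and z of each of ball_a_center, ball_b_center in the frame of jar_mouth below -0.03 m), for 0.2 s.
At the end, for the whole second after the job is handed in: Both balls lie in the jar, more than 30 mm below its rim; the jar stands upright (within 6 degrees) and no more than 40 mm from where it started; the scoop stands upright on the bench (handle within 7 degrees of vertical, its point 55 to 75 mm above the bench) (all of step 2 and angle between jar_mouth's own z axis and vertical below 0.1 rad and distance of jar_mouth from where it was at the start of the episode below 0.04 m and angle between scoop_handle's own z axis and vertical below 0.12 rad and height (world z) of scoop_handle between 0.055 and 0.075 m); the robot touches nothing.
It fails at once if the scoop is tipped by more than 30 degrees with a ball not yet in the jar while its lip is more than 45 mm from the middle of the jar's mouth (angle between scoop_handle's own z axis and vertical above 0.52 rad and distance between scoop_lip and jar_mouth above 0.045 m and not (horizontal distance between each of ball_a_center, ball_b_center and jar_mouth below 0.045 m and z of each of ball_a_center, ball_b_center in the frame of jar_mouth below -0.03 m)).
It also fails if it takes over 58 s, if anything falls off the work surface, if the arm or the gripper's body presses on something with over 40 N, if the wrist force passes 120 N, or if a joint passes its speed limit or range.

## Working session

There is one attempt and no reset: what is moved stays moved. The work goes in short steps, Python scripts to look and compute and a shell command to move; the robot and the scene stay as the last step left them, time stands still between calls to the robot, and variables do not carry over. Pictures are saved under pics/ and viewed, at most 10 in all, crops included, and the job is handed in when it is done.

```bash
mkdir -p pics; ls; python3 - <<'E'
from station import arm, read_camera, calibration
import cv2
for n in ("scene","top"):
    im=read_camera(n); cv2.imwrite(f"pics/{n}0.png",im[:,:,::-1]); c=calibration(n); print(n,c)
s=arm.read_state(); print(s["time_s"],s["position"],s["eef_rot"])
E
```

```text
pics
scene {'vertical_fov': 54.00518981060279, 'cx': 320.28446413012017, 'cy': 240.1069906881274, 'k1': -0.06169888361234071, 'R': array([[ 0.5570435 ,  0.83017478,  0.02263574],
       [ 0.48564087, -0.30351059, -0.81977697],
       [-0.67368798,  0.46764427, -0.5722354 ]]), 't': array([-0.26805064, -0.17654253,  1.20465598])}
top {'vertical_fov': 50.65390028471025, 'cx': 311.7199111683916, 'cy': 246.8150945029759, 'k1': -0.0036948480397436807, 'R': array([[-0.02578223, -0.99964774,  0.00629891],
       [-0.99671634,  0.02522179, -0.07694412],
       [ 0.07675815, -0.00826202, -0.99701551]]), 't': array([-0.0285707 ,  0.55757162,  0.91204924])}
0.1 [0.20811298 0.53548227 0.21568756] [[-9.32062353e-01  3.62297147e-01 -7.40573841e-04]
 [ 3.62297867e-01  9.32061226e-01 -1.45821331e-03]
 [ 1.61953642e-04 -1.62745405e-03 -9.99998663e-01]]
```

View pics/scene0.png

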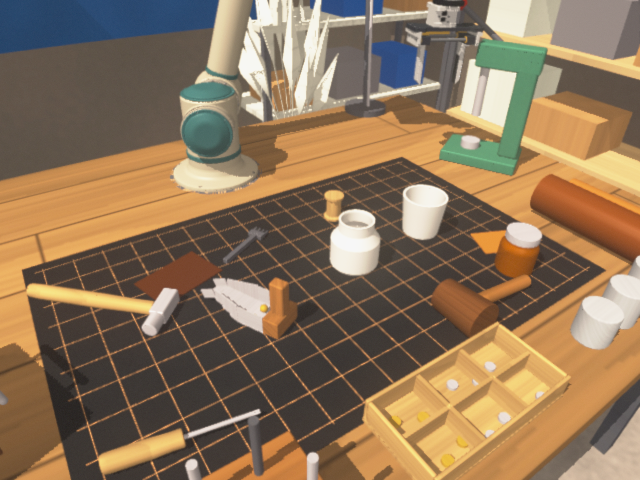

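View pics/top0.png

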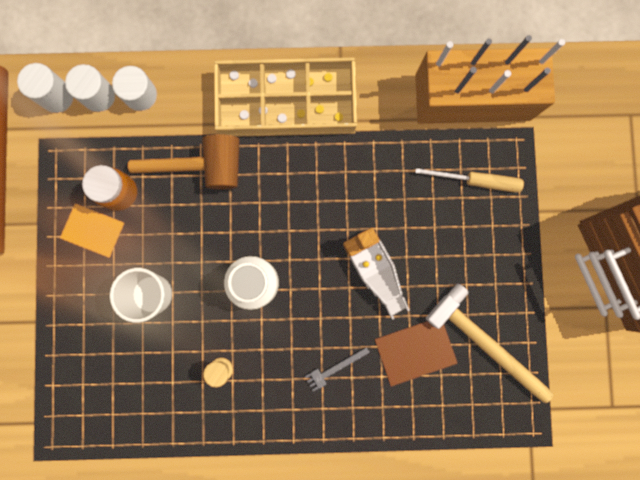

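The scene view shows the necked jar at (355,240), the open pot at (424,210) and the scoop with its post at (279,300). In the top view, the jar is at (250,282), the pot at (140,295), the scoop post at (366,238) and its lip near (400,308).

```bash
cat > h.py <<'E'
import numpy as np, cv2
from station import arm, read_camera, calibration
def ray(c,u,v):
    f=240/np.tan(np.radians(c["vertical_fov"])/2)
    K=np.array([[f,0,c["cx"]],[0,f,c["cy"]],[0,0,1]])
    p=cv2.undistortPoints(np.array([[[u,v]]],float),K,np.array([c["k1"],0,0,0,0.]))[0,0]
    R=np.array(c["R"]); return -R.T@np.array(c["t"]), R.T@np.array([p[0],p[1],1])
def onz(c,u,v,z):
    o,d=ray(c,u,v); return o+d*(z-o[2])/d[2]
def tri(l):
    A=0;b=0
    for c,u,v in l:
        o,d=ray(c,u,v); d/=np.linalg.norm(d); P=np.eye(3)-np.outer(d,d); A=A+P; b=b+P@o
    return np.linalg.solve(A,b)
E
python3 - <<'E'
from h import *
t=cv2.imread("pics/top0.png"); s=cv2.imread("pics/scene0.png")
a=cv2.resize(t[225:325,200:420],None,fx=3.5,fy=3.5,interpolation=cv2.INTER_CUBIC)[:, :770]
b=cv2.resize(s[205:345,195:385],None,fx=0,fy=0,dsize=(0,0)) if 0 else cv2.resize(s[265:345,195:305],(770,560)[:2],interpolation=cv2.INTER_CUBIC)
cv2.imwrite("pics/topc.png",a); cv2.imwrite("pics/scenec.png",b)
E
```

```text
(no output)
```

View pics/topc.png

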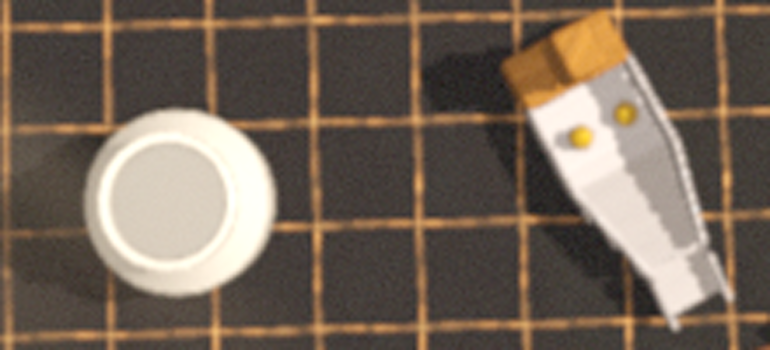

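View pics/scenec.png

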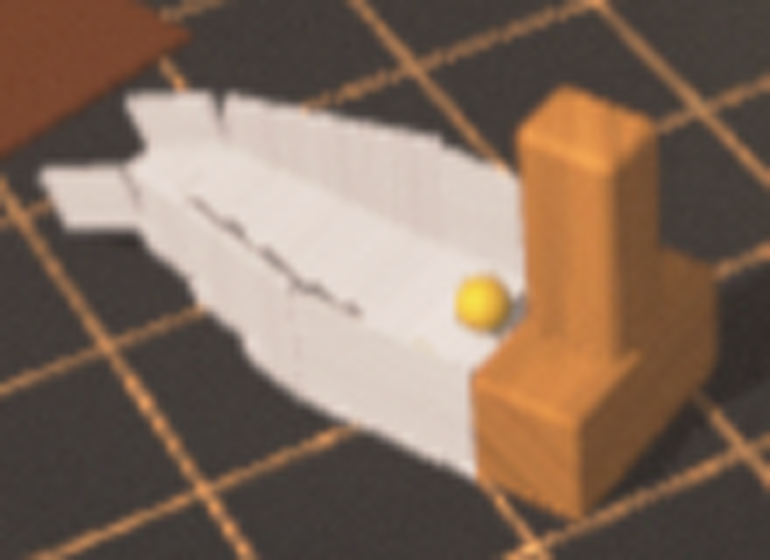

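The crops show the jar mouth centre at top pixel (248,282.4). The post's top face is at top (368.6,238.4) and scene (279,283). The lip's front edge is around top (401,312), and both balls lie by the block.

```bash
python3 - <<'E'
from h import *
T=calibration("top");S=calibration("scene")
print("post tri",tri([(T,368.6,238.4),(S,279,283.1)]), onz(T,368.6,238.4,.09), onz(S,279,283.1,.09))
lip=onz(T,400.9,312,.009); print("lip",lip)
p=onz(T,368.6,238.4,.09); d=lip-p; print(np.hypot(d[0],d[1]), np.degrees(np.arctan2(d[1],d[0])))
# axis from block-front/balls: front wall corners of pan/lips
j=onz(T,248,282.4,.1); print("jar",j)
# scene jar mouth: bright rim ellipse
s=cv2.imread("pics/scene0.png"); print(onz(S,357,222,.1))
# edges of block rear/front in top at z=.032: left front corner of block
for u,v in [(527,107),(505,68)]: print(onz(T,200+u/3.5,225+v/3.5,.032))
st=arm.read_state(); R=st["eef_rot"]; print(np.degrees(np.arctan2(R[1,1],R[0,1])))
E
```

```text
post tri [ 0.56479361 -0.1370501   0.09118149] [ 0.56335379 -0.13979809  0.09      ] [ 0.56530139 -0.1338954   0.09      ]
lip [ 0.43254573 -0.20471891  0.009     ]
0.14603239803717372 -153.60452215724985
jar [0.49353679 0.06613235 0.1       ]
[0.50395124 0.06057306 0.1       ]
[ 0.53810015 -0.11295141  0.032     ]
[ 0.55871582 -0.10214115  0.032     ]
68.75863165356526
```

```bash
for i in 1; do python3 -m creep '[[-2.88,-2.49,0,0,0,0],[-2.88,-2.49,0,0,0,0],[-2.88,-2.49,0,0,0,0],[-2.88,-2.49,0,0,0,0],[-2.88,-2.49,0,0,0,0]]' -1
python3 -m creep '[[-2.88,-2.49,0,0,0,0],[-2.88,-2.49,0,0,0,0],[-2.88,-2.49,0,0,0,0],[-2.88,-2.49,0,0,0,0],[-2.88,-2.49,0,0,0,0]]'
python3 -m creep '[[-2.88,-2.49,0,0,0,0],[-2.88,-2.49,0,0,0,0],[-2.88,-2.49,0,0,0,0],[-2.88,-2.49,0,0,0,0],[-2.88,-2.49,0,0,0,0]]'
python3 -m creep '[[-2.88,-2.49,0,0,0,0],[-2.88,-2.49,0,0,0,0],[-2.88,-2.49,0,0,0,0],[-2.88,-2.49,0,0,0,0],[-2.88,-2.49,0,0,0,0]]'
python3 -m creep '[[0,0,0,0,0,0.1155],[0,0,0,0,0,0.1155],[0,0,0,0,0,0.1155],[0,0,0,0,0,0.1155],[0,0,0,0,0,0.1155]]'
python3 -m creep '[[0,0,0,0,0,0.1155],[0,0,0,0,0,0.1155],[0,0,0,0,0,0.1155],[0,0,0,0,0,0.1155],[0,0,0,0,0,0.1155]]'
python3 -m creep '[[0,0,0,0,0,0.1155],[0,0,0,0,0,0.1155],[0,0,0,0,0,0.1155],[0,0,0,0,0,0.1155],[0,0,0,0,0,0.1155]]'
python3 -m creep '[[0,0,0,0,0,0.1155],[0,0,0,0,0,0.1155],[0,0,0,0,0,0.1155],[0,0,0,0,0,0.1155],[0,0,0,0,0,0.1155]]'
done
python3 - <<'E'
from h import *
s=arm.read_state(); w=read_camera("wrist"); c=calibration("wrist"); cv2.imwrite("pics/w1.png",w[:,:,::-1])
print(s["time_s"],s["position"],s["eef_rot"],s["joint_positions"]); import pickle; pickle.dump(c,open("w1.pkl","wb"))
E
```

```text
time_s: 0.6
position: [0.2977, 0.3662, 0.2161]
eef_rot: [[-0.932, 0.362, -0.0], [0.362, 0.932, -0.0], [0.0, -0.001, -1.0]]
wrist_force: [-0.5, 0.3, -0.1]
width: 0.999
finger_force: 0.0
time_s: 1.1
position: [0.3868, 0.198, 0.2163]
eef_rot: [[-0.932, 0.362, -0.0], [0.362, 0.932, 0.0], [0.0, -0.0, -1.0]]
wrist_force: [0.7, -0.3, -0.0]
width: 0.997
finger_force: 0.0
time_s: 1.6
position: [0.4759, 0.0298, 0.2162]
eef_rot: [[-0.932, 0.363, -0.0], [0.363, 0.932, 0.0], [0.001, 0.0, -1.0]]
wrist_force: [0.2, 0.1, 0.4]
width: 1.002
finger_force: 0.0
time_s: 2.1
position: [0.565, -0.1383, 0.216]
eef_rot: [[-0.932, 0.363, -0.001], [0.363, 0.932, 0.001], [0.001, 0.0, -1.0]]
wrist_force: [0.8, 0.2, 0.1]
width: 1.002
finger_force: 0.0
time_s: 2.6
position: [0.5645, -0.1369, 0.2159]
eef_rot: [[-0.579, 0.815, -0.001], [0.815, 0.579, 0.001], [0.001, -0.001, -1.0]]
wrist_force: [-0.1, 0.7, -0.7]
width: 1.0
finger_force: 0.0
time_s: 3.1
position: [0.5644, -0.1368, 0.2159]
eef_rot: [[-0.04, 0.999, -0.001], [0.999, 0.04, 0.0], [0.001, -0.001, -1.0]]
wrist_force: [-0.9, -0.4, 0.6]
width: 0.996
finger_force: 0.0
time_s: 3.6
position: [0.5644, -0.1368, 0.2159]
eef_rot: [[0.512, 0.859, -0.001], [0.859, -0.512, 0.0], [-0.0, -0.001, -1.0]]
wrist_force: [-0.3, 0.9, -0.1]
width: 0.998
finger_force: 0.0
time_s: 4.1
position: [0.5644, -0.1368, 0.2159]
eef_rot: [[0.898, 0.44, -0.001], [0.44, -0.898, 0.001], [-0.001, -0.001, -1.0]]
wrist_force: [-0.4, 0.3, -0.4]
width: 0.998
finger_force: 0.0
4.1 [ 0.56442921 -0.1367813   0.21591547] [[ 8.97807464e-01  4.40386904e-01 -1.06411718e-03]
 [ 4.40387596e-01 -8.97807600e-01  5.27850943e-04]
 [-7.22913848e-04 -9.42532523e-04 -9.99999295e-01]] [-3.57615991e-01  2.85561927e-01  1.49246473e+00  1.24605959e-04
  1.36474756e+00  7.57124642e-01]
```

View pics/w1.png

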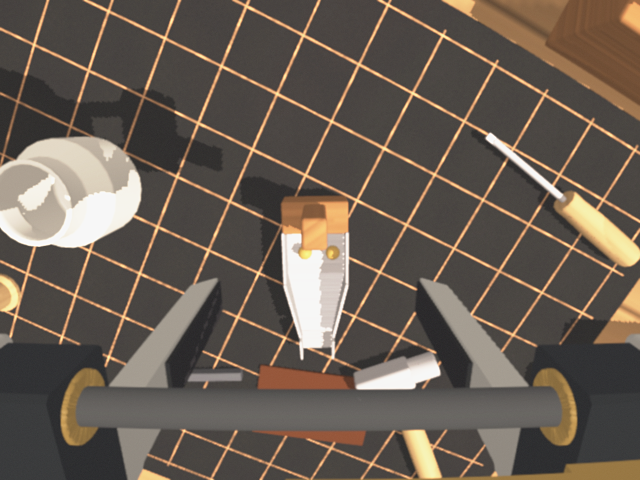

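The wrist view shows the scoop aligned with the tool: block rear corners at (283,198) and (348,198), lip wall corners at (302,358) and (333,357). The jar mouth is at (33,203).

```bash
python3 - <<'E'
from h import *
import pickle; W=pickle.load(open("w1.pkl","rb")); T=calibration("top"); S=calibration("scene")
print(-np.array(W["R"]).T@W["t"])
im=cv2.imread("pics/w1.png"); h=cv2.cvtColor(im,cv2.COLOR_BGR2HSV)
b=(onz(W,283,198,.032)+onz(W,348,198,.032))/2; l=(onz(W,302,358,.02)+onz(W,333,357,.02))/2
d=b-l; print("block rear",b,"lip wall",l,"scoop x yaw",np.degrees(np.arctan2(d[1],d[0])),np.hypot(*d[:2]))
u=d[:2]/np.hypot(*d[:2]); print("post from block rear -15mm",b[:2]-u*.015)
print("jar wrist z.1",onz(W,33,203,.1),"tri T,W,S",tri([(W,33,203),(T,248,282.4),(S,357,222)]),tri([(W,33,203),(T,248,282.4)]))
cv2.imwrite("pics/w1c.png",np.hstack([cv2.resize(im[185:265,270:360],(450,400),interpolation=cv2.INTER_CUBIC),cv2.resize(im[130:255,0:110],(350,398),interpolation=cv2.INTER_CUBIC)[:398] if 0 else cv2.resize(im[135:255,0:105],(350,400),interpolation=cv2.INTER_CUBIC)]))
E
```

```text
[ 0.63525326 -0.10184872  0.38460985]
block rear [ 0.57907186 -0.12576067  0.032     ] lip wall [ 0.42867855 -0.20076707  0.02      ] scoop x yaw 26.507036429785835 0.1680598342249118
post from block rear -15mm [ 0.56564866 -0.13245528]
jar wrist z.1 [0.4956781  0.06610087 0.1       ] tri T,W,S [0.49368769 0.06828906 0.09316862] [0.4940525  0.0669444  0.09761997]
```

View pics/w1c.png

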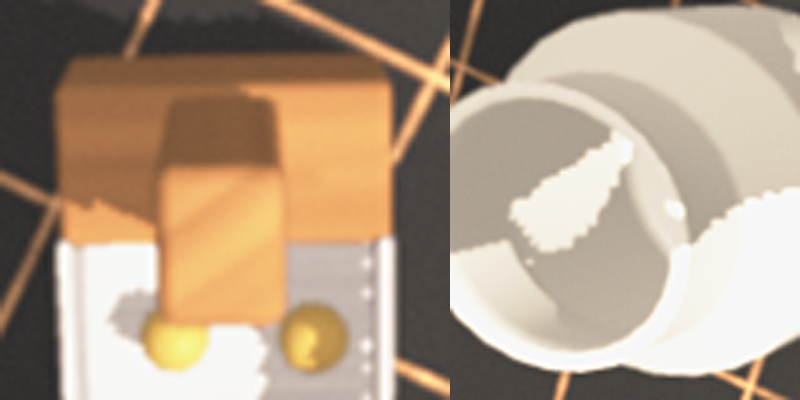

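The crop shows the post's top face centred at wrist pixel (314.5,233.6), with a ball on each side of it.

```bash
python3 - <<'E'
from h import *
import pickle; W=pickle.load(open("w1.pkl","rb")); T=calibration("top"); S=calibration("scene")
print(onz(W,314.5,233.6,.09), tri([(W,314.5,233.6),(T,368.6,238.4),(S,279,283.1)]))
p=onz(W,314.5,233.6,.09); R=np.array([[.8978,.4404],[.4404,-.8978]])
print("tool-frame offset cm",100*R.T@(p[:2]-[.56443,-.13678]))
E
```

```text
[ 0.56345802 -0.13303197  0.09      ] [ 0.56398807 -0.13552741  0.09020509]
tool-frame offset cm [ 0.07779832 -0.37930394]
```

```bash
python3 -m creep '[[0,-0.3,1.4,0,0,0],[0,0,1.4,0,0,0],[0,0,1.4,0,0,0],[0,0,1.4,0,0,0],[0,0,1.4,0,0,0]]' | sed -n 1,2p
python3 -m creep '[[0,0,1.2,0,0,0],[0,0,1.2,0,0,0],[0,0,1.2,0,0,0],[0,0,1.2,0,0,0],[0,0,1.2,0,0,0]]'| sed -n 2,4p
python3 -m creep '[[0,0,0.6,0,0,0],[0,0,0.6,0,0,0],[0,0,0.6,0,0,0],[0,0,0.6,0,0,0],[0,0,0.6,0,0,0]]'| sed -n 2,4p
python3 -m creep '[[0,0,0,0,0,0],[0,0,0,0,0,0],[0,0,0,0,0,0],[0,0,0,0,0,0],[0,0,0,0,0,0]]' 1
python3 -m creep '[[0,0,0,0,0,0],[0,0,0,0,0,0],[0,0,0,0,0,0],[0,0,0,0,0,0],[0,0,0,0,0,0]]'
python3 -m creep '[[0,0,0,0,0,0],[0,0,0,0,0,0],[0,0,0,0,0,0],[0,0,0,0,0,0],[0,0,0,0,0,0]]'
```

```text
time_s: 4.65
position: [0.5632, -0.1341, 0.1456]
position: [0.5635, -0.1343, 0.0856]
eef_rot: [[0.896, 0.445, 0.0], [0.445, -0.896, 0.0], [0.0, 0.0, -1.0]]
wrist_force: [0.4, -0.2, -0.1]
position: [0.5637, -0.1343, 0.0562]
eef_rot: [[0.896, 0.445, 0.001], [0.445, -0.896, -0.0], [0.0, 0.0, -1.0]]
wrist_force: [-0.3, 0.1, 0.1]
time_s: 6.15
position: [0.5636, -0.1343, 0.0567]
eef_rot: [[0.896, 0.445, 0.001], [0.445, -0.896, -0.0], [0.0, 0.0, -1.0]]
wrist_force: [-0.3, -0.6, -0.5]
width: 0.611
finger_force: 0.0
time_s: 6.65
position: [0.5634, -0.1341, 0.0564]
eef_rot: [[0.896, 0.445, -0.0], [0.445, -0.896, 0.0], [0.0, -0.0, -1.0]]
wrist_force: [-0.2, -0.1, -0.4]
width: 0.214
finger_force: 30.0
time_s: 7.15
position: [0.5634, -0.1341, 0.0565]
eef_rot: [[0.896, 0.445, -0.0], [0.445, -0.896, 0.0], [0.0, -0.0, -1.0]]
wrist_force: [0.4, -0.0, 0.6]
width: 0.208
finger_force: 30.0
```

```bash
python3 -m creep '[[0,0,-0.3,0,0,0],[0,0,-0.6,0,0,0],[0,0,-1,0,0,0],[0,0,-1,0,0,0],[0,0,-1,0,0,0]]' | sed -n 2,6p
python3 -m creep '[[0,0,-1,0,0,0],[0,0,-1,0,0,0],[0,0,-1,0,0,0],[0,0,-1,0,0,0],[0,0,-1,0,0,0]]'| sed -n 2,2p
python3 -m creep '[[0,0,-1,0,0,0],[0,0,-1,0,0,0],[0,0,-0.7,0,0,0],[0,0,-0.4,0,0,0],[0,0,0,0,0,0]]'
python3 - <<'E'
from h import *
import pickle
s=arm.read_state(); w=read_camera("wrist"); c=calibration("wrist"); cv2.imwrite("pics/w2.png",w[:,:,::-1])
v=read_camera("scene");cv2.imwrite("pics/s2.png",v[:,:,::-1])
t=read_camera("top");cv2.imwrite("pics/t2.png",t[:,:,::-1])
print(s["time_s"],s["position"],s["wrist_force"],s["torque"]);pickle.dump((c,s),open("w2.pkl","wb"))
a=cv2.resize(w[:,:,::-1][150:420,200:440],(400,450)); b=cv2.resize(v[:,:,::-1][130:330,180:358],(400,450))
cv2.imwrite("pics/c2.png",np.hstack([a,b]))
E
```

```text
position: [0.5637, -0.1344, 0.0967]
eef_rot: [[0.896, 0.445, 0.001], [0.445, -0.896, -0.0], [0.001, 0.001, -1.0]]
wrist_force: [-0.2, -1.1, -1.7]
width: 0.214
finger_force: 30.0
position: [0.5634, -0.1342, 0.1463]
time_s: 8.65
position: [0.5637, -0.1344, 0.177]
eef_rot: [[0.896, 0.445, 0.001], [0.445, -0.896, -0.0], [0.001, 0.001, -1.0]]
wrist_force: [-0.5, 0.2, -1.6]
width: 0.213
finger_force: 30.0
8.65 [ 0.56374382 -0.13436006  0.17704481] [-0.48871695  0.1677137  -1.55983374] [-0.00086329  0.06981964 -0.01859046]
```

View pics/c2.png

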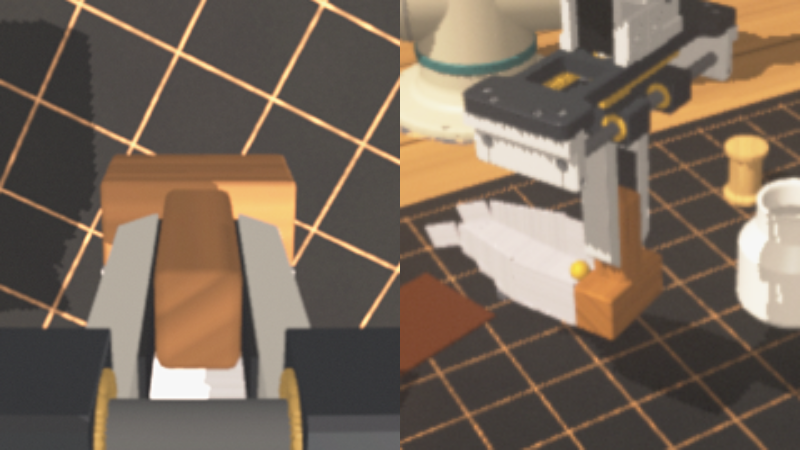

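The scoop hangs roughly level in the grip. To check for sag I compare the lip corner at scene (192,230), and the far one at (206,220), with a rigid lift of the earlier corners.

```bash
cat >> h.py <<'E'
def proj(c,X):
    f=240/np.tan(np.radians(c["vertical_fov"])/2)
    K=np.array([[f,0,c["cx"]],[0,f,c["cy"]],[0,0,1]])
    return cv2.projectPoints(np.array([X],float),cv2.Rodrigues(np.array(c["R"]))[0],np.array(c["t"],float),K,np.array([c["k1"],0,0,0,0.]))[0].ravel()
E
python3 - <<'E'
from h import *
S=calibration("scene"); T=calibration("top")
for a,b,z in [((200.7,289.3),(192,230),.02),((204.7,297.9),(196.9,239.8),.009),((212.9,278.3),(205.8,220.2),.02)]:
    X=onz(S,*a,z); print(X,"level",proj(S,X+[0,0,.1205]),"1cm lower",proj(S,X+[0,0,.1105]),"seen",b)
im=cv2.imread("pics/t2.png");cv2.imwrite("pics/t2c.png",cv2.resize(im[220:340,200:440],None,fx=3,fy=3))
E
```

```text
[ 0.43537586 -0.21537906  0.02      ] level [191.16041058 230.53254494] 1cm lower [192.00956985 235.82812362] seen (192, 230)
[ 0.44725216 -0.21445384  0.009     ] level [195.48059362 239.84279031] 1cm lower [196.30187458 245.07741233] seen (196.9, 239.8)
[ 0.41912218 -0.18599158  0.02      ] level [204.81099295 220.38899171] 1cm lower [205.52891621 225.59227042] seen (205.8, 220.2)
```

Level, with no sag. Now carrying it over to the jar while staying above the rim.

```bash
python3 -m creep '[[0.4,-0.4,0,0,0,0],[0.8,-0.8,0,0,0,0],[1.2,-1.2,0,0,0,0],[1.3,-1.3,0,0,0,0],[1.3,-1.3,0,0,0,0]]' | sed -n 2p
python3 -m creep '[[1.3,-1.3,0,0,0,0],[1.3,-1.3,0,0,0,0],[1.3,-1.3,0,0,0,0],[1.3,-1.3,0,0,0,0],[1.3,-1.3,0,0,0,0]]' | sed -n 2p
python3 -m creep '[[1.3,-1.3,0,0,0,0],[1.3,-1.3,0,0,0,0],[1.2,-1.2,0,0,0,0],[0.9,-0.9,0,0,0,0],[0.6,-0.6,0,0,0,0]]' | sed -n 2p
python3 -m creep '[[0.1,-0.1,0,0,0,0.03],[0,0,0,0,0,0.06],[0,0,0,0,0,0.07],[0,0,0,0,0,0.07],[0,0,0,0,0,0.056]]'
python3 -m creep '[[0,0,0,0,0,0],[0,0,0,0,0,0],[0,0,0,0,0,0],[0,0,0,0,0,0],[0,0,0,0,0,0]]'
python3 - <<'E'
from h import *
import pickle
v=read_camera("scene");cv2.imwrite("pics/s3.png",v[:,:,::-1])
t=read_camera("top");cv2.imwrite("pics/t3.png",t[:,:,::-1])
a=cv2.resize(t[:,:,::-1][190:330,200:330],(400,431)); b=cv2.resize(v[:,:,::-1][130:280,310:450],(400,431))
cv2.imwrite("pics/c3.png",np.hstack([a,b])); print(arm.read_state()["joint_positions"])
E
```

```text
position: [0.5865, -0.0651, 0.1764]
position: [0.6157, 0.022, 0.1764]
position: [0.6396, 0.0922, 0.1764]
time_s: 10.8
position: [0.6397, 0.092, 0.1765]
eef_rot: [[0.985, 0.171, -0.0], [0.171, -0.985, -0.0], [-0.0, 0.0, -1.0]]
wrist_force: [0.7, -0.3, -2.6]
width: 0.213
finger_force: 30.0
time_s: 11.3
position: [0.6397, 0.0922, 0.1765]
eef_rot: [[0.985, 0.174, -0.0], [0.174, -0.985, 0.0], [-0.0, -0.0, -1.0]]
wrist_force: [0.0, -0.1, -2.8]
width: 0.211
finger_force: 30.0
[3.56227578e-02 4.05231249e-01 1.40793295e+00 4.51027680e-05
 1.32839787e+00 1.43151805e+00]
```

View pics/c3.png

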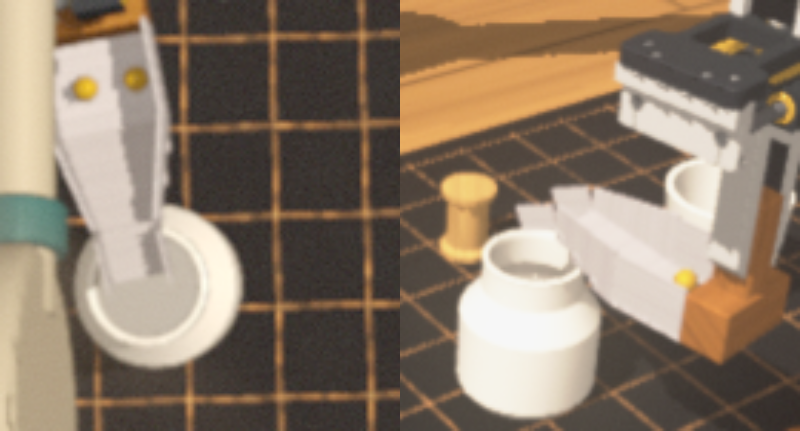

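The top crop shows the lip's front edge mid at full pixel (244.5,281.3) over the jar mouth at (248,283). The balls are still at the rear.

```bash
python3 - <<'E'
from h import *
T=calibration("top"); S=calibration("scene")
print("lip",onz(T,244.5,281.3,.129),"jar",onz(T,248,282.8,.1))
print("expected lip", np.array([.6397,.0922])-.144*np.array([.985,.174]))
# scene rim: fit by eye of outer rim crop x483-583,y230-282(front)...
print("jar scene",onz(S,310+532/1-400 if 0 else 310+(533-400)*.35,130+255*.348,.1))
print("lip wall tops scene", onz(S,310+(520-400)*.35,130+207*.348,.141),onz(S,310+(553-400)*.35,130+188*.348,.141))
E
```

```text
lip [0.49516797 0.06832048 0.129     ] jar [0.49286821 0.06614317 0.1       ]
expected lip [0.49786  0.067144]
jar scene [0.49490355 0.0665063  0.1       ]
lip wall tops scene [0.4980046  0.05081127 0.141     ] [0.49021643 0.08229485 0.141     ]
```

```bash
python3 -m creep '[[0,0,0.4,0,0,0],[0,0,0.7,0,0,0],[0,0,0.7,0,0,0],[0,0,0.7,0,0,0],[0,0,0.4,0,0,0]]'
python3 -m creep '[[0,0,0.2,0,0,0],[0,0,0.2,0,0,0],[0,0,0.1,0,0,0],[0,0,0.05,0,0,0],[0,0,0,0,0,0]]'
python3 -m creep '[[0,0,0,0,0,0],[0,0,0,0,0,0],[0,0,0,0,0,0],[0,0,0,0,0,0],[0,0,0,0,0,0]]'
python3 - <<'E'
from h import *
v=read_camera("scene");t=read_camera("top")
cv2.imwrite("pics/s4.png",v[:,:,::-1]);cv2.imwrite("pics/t4.png",t[:,:,::-1])
a=cv2.resize(t[:,:,::-1][190:330,200:330],(400,431)); b=cv2.resize(v[:,:,::-1][180:280,310:403],(400,431),interpolation=cv2.INTER_CUBIC)
cv2.imwrite("pics/c4.png",np.hstack([a,b])); print(arm.read_state()["torque"])
E
```

```text
time_s: 11.9
position: [0.6391, 0.0923, 0.1462]
eef_rot: [[0.985, 0.174, -0.002], [0.174, -0.985, 0.0], [-0.002, -0.0, -1.0]]
wrist_force: [-0.4, 0.3, -2.4]
width: 0.21
finger_force: 30.0
time_s: 12.4
position: [0.6398, 0.0923, 0.1421]
eef_rot: [[0.985, 0.174, 0.0], [0.174, -0.985, 0.0], [0.0, -0.0, -1.0]]
wrist_force: [0.5, 0.4, -2.4]
width: 0.211
finger_force: 30.0
time_s: 12.9
position: [0.6397, 0.0923, 0.142]
eef_rot: [[0.985, 0.174, 0.0], [0.174, -0.985, 0.0], [0.0, -0.0, -1.0]]
wrist_force: [0.2, -0.3, -2.3]
width: 0.213
finger_force: 30.0
[-0.00346367  0.11273229 -0.07254365]
```

View pics/c4.png

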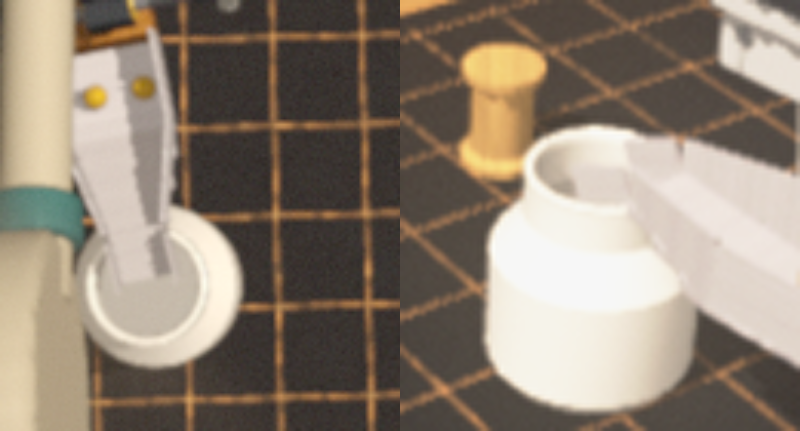

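The lip sits inside the mouth about 3 mm short of centre, with the scoop level and the jar undisturbed. I tip about the lip, first 14°, then check the pivot.

```bash
python3 -m creep '[[-0.26,0,-0.71,0,0.05,0],[-0.26,0,-0.71,0,0.05,0],[-0.26,0,-0.71,0,0.05,0],[-0.26,0,-0.71,0,0.05,0],[-0.26,0,-0.71,0,0.05,0]]'
python3 - <<'E'
from h import *
s=arm.read_state(); P=np.array([-.143,0,.0475]); print("lip now",s["position"]+s["eef_rot"]@P,"before",np.array([.6397,.0923,.142])+np.array([[.985,.174,0],[.174,-.985,0],[0,0,-1]])@P,s["joint_positions"])
E
```

```text
time_s: 13.5
position: [0.6231, 0.0894, 0.1763]
eef_rot: [[0.954, 0.174, 0.245], [0.168, -0.985, 0.043], [0.249, -0.0, -0.968]]
wrist_force: [-0.4, -0.2, -2.4]
width: 0.211
finger_force: 30.0
lip now [0.49836487 0.06735842 0.09467729] before [0.498845 0.067418 0.0945  ] [0.00671005 0.25148586 1.67433853 0.05062286 0.96806642 1.379125  ]
```

```bash
python3 -m creep '[[-0.26,0,-0.71,0,0.05,0],[-0.26,0,-0.71,0,0.05,0],[-0.26,0,-0.71,0,0.05,0],[-0.26,0,-0.71,0,0.05,0],[-0.26,0,-0.71,0,0.05,0]]'|sed -n 2,6p
python3 -m creep '[[-0.26,0,-0.71,0,0.05,0],[-0.26,0,-0.71,0,0.05,0],[-0.26,0,-0.71,0,0.05,0],[-0.26,0,-0.71,0,0.05,0],[-0.26,0,-0.71,0,0.05,0]]'|sed -n 2,6p
python3 - <<'E'
from h import *
s=arm.read_state(); P=np.array([-.143,0,.0475]); print("lip now",s["position"]+s["eef_rot"]@P,np.arccos(-s["eef_rot"][2][2]),s["joint_positions"])
E
```

```text
position: [0.5987, 0.0852, 0.2049]
eef_rot: [[0.864, 0.174, 0.473], [0.153, -0.985, 0.084], [0.48, -0.0, -0.877]]
wrist_force: [-0.9, -0.2, -2.5]
width: 0.207
finger_force: 30.0
position: [0.5683, 0.08, 0.2267]
eef_rot: [[0.72, 0.175, 0.672], [0.128, -0.985, 0.119], [0.682, 0.0, -0.731]]
wrist_force: [0.0, 1.3, -1.5]
width: 0.213
finger_force: 30.0
lip now [0.49734867 0.06741588 0.0944348 ] 0.7511625781658682 [-0.11117826 -0.04388039  2.13538846  0.55920799  0.37229556  0.83051356]
```

```bash
python3 -m creep '[[-0.15,0,-0.43,0,0.03,0],[-0.15,0,-0.43,0,0.03,0],[-0.15,0,-0.43,0,0.03,0],[-0.15,0,-0.43,0,0.03,0],[0,0,0,0,0,0]]'|sed -n 2,6p
python3 -m creep '[[0,0,0,0,0,0],[0,0,0,0,0,0],[0,0,0,0,0,0],[0,0,0,0,0,0],[0,0,0,0,0,0]]'|sed -n 2,6p
python3 - <<'E'
from h import *
s=arm.read_state(); P=np.array([-.143,0,.0475]); print("lip now",s["position"]+s["eef_rot"]@P,np.arccos(-s["eef_rot"][2][2]),s["joint_positions"])
v=read_camera("scene");t=read_camera("top")
cv2.imwrite("pics/s5.png",v[:,:,::-1]);cv2.imwrite("pics/t5.png",t[:,:,::-1])
a=cv2.resize(t[:,:,::-1][190:330,200:330],(400,431)); b=cv2.resize(v[:,:,::-1][130:280,310:450],(400,431),interpolation=cv2.INTER_CUBIC)
cv2.imwrite("pics/c5.png",np.hstack([a,b]))
for n,im in (("top",t),("scene",v)):
    h=cv2.cvtColor(im,cv2.COLOR_RGB2HSV); m=cv2.inRange(h,(20,170,120),(32,255,255)); k,_,st,ce=cv2.connectedComponentsWithStats(m)
    print(n,[(ce[i].round(),st[i][4]) for i in range(1,k) if st[i][4]>5])
E
```

```text
position: [0.5513, 0.0773, 0.2334]
eef_rot: [[0.636, 0.173, 0.752], [0.11, -0.985, 0.134], [0.763, -0.002, -0.646]]
wrist_force: [0.8, -1.0, -2.7]
width: 0.211
finger_force: 30.0
position: [0.5533, 0.0771, 0.2344]
eef_rot: [[0.635, 0.174, 0.753], [0.112, -0.985, 0.133], [0.764, 0.0, -0.645]]
wrist_force: [0.6, -0.5, -1.7]
width: 0.208
finger_force: 30.0
lip now [0.49823305 0.06733361 0.09451134] 0.8700027247328881 [-0.1619556  -0.08883396  2.25121304  1.08649749  0.28964293  0.27978855]
top [(array([328.,  77.]), np.int32(47)), (array([311.,  82.]), np.int32(19)), (array([319., 109.]), np.int32(50)), (array([301., 113.]), np.int32(50)), (array([338., 117.]), np.int32(50)), (array([249., 287.]), np.int32(24)), (array([261., 305.]), np.int32(55))]
scene [(array([422., 416.]), np.int32(77)), (array([396., 419.]), np.int32(49)), (array([461., 442.]), np.int32(70)), (array([447., 460.]), np.int32(120))]
```

View pics/c5.png

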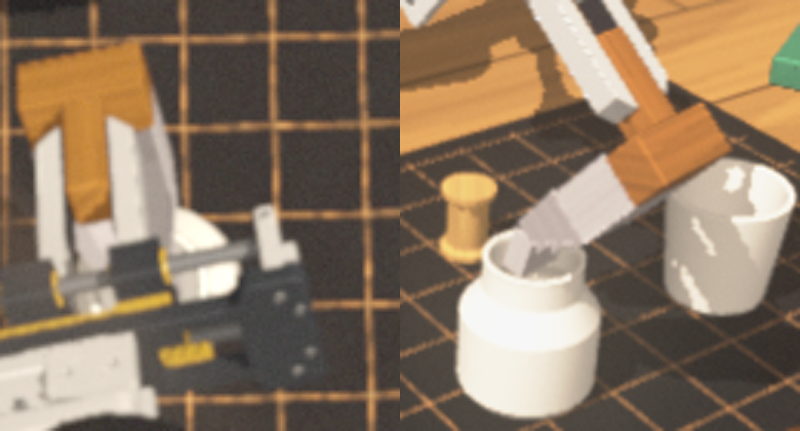

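The scoop is tipped 50° with its lip in the jar mouth. No ball is visible outside, and the jar has not moved. I reverse the tip about the lip and then check by colour that the pan is empty.

```bash
python3 -m creep '[[0.14,0,0.43,0,-0.03,0],[0.14,0,0.43,0,-0.03,0],[0.14,0,0.43,0,-0.03,0],[0.14,0,0.43,0,-0.03,0],[0,0,0,0,0,0]]'|sed -n 2,4p
python3 -m creep '[[0.22,0,0.72,0,-0.05,0],[0.22,0,0.72,0,-0.05,0],[0.22,0,0.72,0,-0.05,0],[0.22,0,0.72,0,-0.05,0],[0.22,0,0.72,0,-0.05,0]]'|sed -n 2,4p
python3 -m creep '[[0.22,0,0.72,0,-0.05,0],[0.22,0,0.72,0,-0.05,0],[0.22,0,0.72,0,-0.05,0],[0.22,0,0.72,0,-0.05,0],[0.22,0,0.72,0,-0.05,0]]'|sed -n 2,4p
python3 -m creep '[[0.22,0,0.72,0,-0.05,0],[0.22,0,0.72,0,-0.05,0],[0.22,0,0.72,0,-0.05,0],[0.22,0,0.72,0,-0.05,0],[0.22,0,0.72,0,-0.05,0]]'|sed -n 2,6p
python3 - <<'E'
from h import *
s=arm.read_state(); P=np.array([-.143,0,.0475]); print("lip now",s["position"]+s["eef_rot"]@P,s["joint_positions"],s["time_s"])
for n,im in (("top",read_camera("top")),("top4",cv2.imread("pics/t4.png")[:,:,::-1]),("scene",read_camera("scene"))):
    h=cv2.cvtColor(np.ascontiguousarray(im),cv2.COLOR_RGB2HSV); m=cv2.inRange(h,(20,150,100),(32,255,255)); k,_,st,ce=cv2.connectedComponentsWithStats(m)
    print(n,[(ce[i].round().tolist(),int(st[i][4])) for i in range(1,k) if st[i][4]>3 and 150<ce[i][1]<400])
E
```

```text
position: [0.5706, 0.08, 0.2277]
eef_rot: [[0.72, 0.175, 0.672], [0.129, -0.985, 0.119], [0.682, 0.001, -0.731]]
wrist_force: [0.2, -0.2, -1.8]
position: [0.5989, 0.0856, 0.2045]
eef_rot: [[0.865, 0.175, 0.47], [0.153, -0.985, 0.084], [0.478, -0.001, -0.879]]
wrist_force: [-0.4, 0.8, -1.7]
position: [0.6229, 0.0901, 0.1757]
eef_rot: [[0.954, 0.175, 0.242], [0.169, -0.985, 0.045], [0.246, -0.002, -0.969]]
wrist_force: [0.1, 0.3, -1.5]
position: [0.6392, 0.0931, 0.1417]
eef_rot: [[0.985, 0.175, -0.001], [0.175, -0.985, 0.003], [-0.001, -0.003, -1.0]]
wrist_force: [0.7, 0.4, -2.1]
width: 0.21
finger_force: 30.0
lip now [0.49834696 0.06812604 0.09432608] [0.03541727 0.42780128 1.46011334 0.0026737  1.25480022 1.4293072 ] 17.6
top [([242.0, 194.0], 4)]
top4 [([246.0, 218.0], 25), ([230.0, 221.0], 28)]
scene [([420.0, 170.0], 16), ([460.0, 180.0], 11), ([442.0, 190.0], 13)]
```

The pan is empty and there are no stray balls. Lifting clear and carrying the scoop back to its free original place.

```bash
python3 -m creep '[[0,0,-0.4,0,0,0],[0,0,-0.8,0,0,0],[0,0,-0.8,0,0,0],[0,0,-0.8,0,0,0],[0,0,-0.8,0,0,0]]' | sed -n 2p
python3 -m creep '[[0,0,0,0,0,-0.03],[0,0,0,0,0,-0.06],[0,0,0,0,0,-0.07],[0,0,0,0,0,-0.07],[0,0,0,0,0,-0.056]]' | sed -n 2p
python3 -m creep '[[-0.4,0.4,0,0,0,0],[-0.8,0.8,0,0,0,0],[-1.2,1.2,0,0,0,0],[-1.3,1.3,0,0,0,0],[-1.3,1.3,0,0,0,0]]' | sed -n 2p
python3 -m creep '[[-1.3,1.3,0,0,0,0],[-1.3,1.3,0,0,0,0],[-1.3,1.3,0,0,0,0],[-1.3,1.3,0,0,0,0],[-1.3,1.3,0,0,0,0]]' | sed -n 2p
python3 -m creep '[[-1.3,1.3,0,0,0,0],[-1.3,1.3,0,0,0,0],[-1.2,1.2,0,0,0,0],[-0.9,0.9,0,0,0,0],[-0.6,0.6,0,0,0,0]]'
python3 -m creep '[[0,0,1,0,0,0],[0,0,2,0,0,0],[0,0,2,0,0,0],[0,0,2,0,0,0],[0,0,2,0,0,0]]' | sed -n 2,4p
python3 -m creep '[[0,0,0.8,0,0,0],[0,0,0.6,0,0,0],[0,0,0.4,0,0,0],[0,0,0.3,0,0,0],[0,0,0,0,0,0]]' | sed -n 2,4p
```

```text
position: [0.639, 0.0922, 0.1799]
position: [0.6387, 0.0922, 0.1781]
position: [0.6156, 0.0231, 0.1783]
position: [0.5864, -0.0637, 0.1783]
time_s: 20.2
position: [0.5627, -0.1344, 0.1783]
eef_rot: [[0.896, 0.444, 0.0], [0.444, -0.896, 0.0], [0.0, 0.0, -1.0]]
wrist_force: [0.1, 0.4, -2.5]
width: 0.213
finger_force: 30.0
position: [0.5631, -0.132, 0.0867]
eef_rot: [[0.895, 0.445, -0.0], [0.445, -0.895, 0.001], [0.0, -0.001, -1.0]]
wrist_force: [-0.3, 0.0, -3.2]
position: [0.5634, -0.133, 0.0674]
eef_rot: [[0.896, 0.445, 0.001], [0.445, -0.896, -0.0], [0.0, 0.0, -1.0]]
wrist_force: [0.0, -0.7, -2.0]
```

Lowering slowly until touch-down, about 1.1 cm more.

```bash
python3 -m creep '[[0,0,0.2,0,0,0],[0,0,0.2,0,0,0],[0,0,0.2,0,0,0],[0,0,0.2,0,0,0],[0,0,0.1,0,0,0]]' | sed -n 2,4p
python3 -m creep '[[0,0,0.05,0,0,0],[0,0,0.05,0,0,0],[0,0,0.05,0,0,0],[0,0,0,0,0,0],[0,0,0,0,0,0]]' | sed -n 2,4p
```

```text
position: [0.563, -0.133, 0.058]
eef_rot: [[0.896, 0.445, -0.0], [0.445, -0.896, 0.0], [-0.0, -0.0, -1.0]]
wrist_force: [-1.0, -0.2, -2.2]
position: [0.5632, -0.133, 0.0567]
eef_rot: [[0.896, 0.445, 0.0], [0.445, -0.896, 0.0], [0.0, -0.0, -1.0]]
wrist_force: [-0.9, 0.3, -1.8]
```

Very close to the original grasp height, so I open and retract.

```bash
python3 -m creep '[[0,0,0.03,0,0,0],[0,0,0.03,0,0,0],[0,0,0,0,0,0],[0,0,0,0,0,0],[0,0,0,0,0,0]]' | sed -n 2,4p
python3 -m creep '[[0,0,0,0,0,0],[0,0,0,0,0,0],[0,0,0,0,0,0],[0,0,0,0,0,0],[0,0,0,0,0,0]]' -1
python3 -m creep '[[0,0,0,0,0,0],[0,0,0,0,0,0],[0,0,0,0,0,0],[0,0,0,0,0,0],[0,0,0,0,0,0]]' | tail -2
python3 -m creep '[[0,0,-1,0,0,0],[0,0,-2,0,0,0],[0,0,-3,0,0,0],[0,0,-3,0,0,0],[0,0,-3,0,0,0]]' | sed -n 2,4p
python3 -m creep '[[0,0,-3,0,0,0],[0,0,-1,0,0,0],[0,0,0,0,0,0],[0,0,0,0,0,0],[0,0,0,0,0,0]]' | sed -n 1,4p
python3 - <<'E'
from h import *
def rng(im,lo,hi,box):
    x0,y0,x1,y1=box; m=cv2.inRange(cv2.cvtColor(np.ascontiguousarray(im[y0:y1,x0:x1]),cv2.COLOR_RGB2HSV),lo,hi)
    k,_,st,ce=cv2.connectedComponentsWithStats(m); return [((ce[i]+[x0,y0]).round(1).tolist(),int(st[i][4])) for i in range(1,k) if st[i][4]>5]
v=read_camera("scene"); v0=cv2.imread("pics/scene0.png")[:,:,::-1]; t=read_camera("top"); t0=cv2.imread("pics/top0.png")[:,:,::-1]; w=read_camera("wrist"); w0=cv2.imread("pics/w1.png")[:,:,::-1]
for a in (v0,v): print("post scene",rng(a,(8,120,80),(20,255,255),(255,265,310,345)),"jar",rng(a,(0,0,150),(180,70,255),(325,205,385,275)))
for a in (t0,t): print("top jar",rng(a,(0,0,150),(180,70,255),(215,250,285,315)),"yellow",rng(a,(20,150,100),(32,255,255),(20,140,560,400)))
for a in (w0,w): print("wrist post",rng(a,(8,120,80),(20,255,255),(270,180,360,270)),"yel",rng(a,(21,150,100),(32,255,255),(0,100,640,340)))
E
```

```text
position: [0.5633, -0.133, 0.0564]
eef_rot: [[0.896, 0.445, 0.0], [0.445, -0.896, -0.0], [0.0, 0.0, -1.0]]
wrist_force: [-0.9, 0.9, 1.5]
time_s: 23.2
position: [0.5632, -0.133, 0.056]
eef_rot: [[0.896, 0.445, 0.0], [0.445, -0.896, 0.0], [0.0, -0.0, -1.0]]
wrist_force: [0.4, -0.2, -0.1]
width: 0.601
finger_force: 0.0
width: 0.99
finger_force: 0.0
position: [0.5631, -0.133, 0.178]
eef_rot: [[0.896, 0.445, 0.001], [0.445, -0.896, -0.0], [0.001, 0.0, -1.0]]
wrist_force: [0.5, -0.2, -0.7]
time_s: 24.7
position: [0.5621, -0.1327, 0.2142]
eef_rot: [[0.896, 0.445, -0.003], [0.445, -0.896, 0.001], [-0.002, -0.003, -1.0]]
wrist_force: [-0.5, -1.1, -0.6]
post scene [([278.7, 310.2], 1430), ([297.5, 283.0], 26), ([260.4, 281.8], 8), ([264.6, 308.8], 19), ([300.8, 331.2], 58), ([307.4, 326.1], 7)] jar [([354.4, 242.9], 2730)]
post scene [([279.2, 309.8], 1401), ([297.5, 283.0], 26), ([260.7, 282.2], 6), ([300.5, 331.4], 51), ([307.2, 326.1], 9), ([270.5, 342.7], 19)] jar [([354.4, 243.1], 2719)]
top jar [([251.0, 282.4], 2283)] yellow [([378.1, 257.1], 22), ([365.4, 263.8], 21)]
top jar [([251.2, 283.0], 2117)] yellow []
wrist post [([300.1, 185.0], 23), ([316.1, 218.5], 3115), ([274.3, 222.4], 11), ([271.4, 245.4], 11), ([350.9, 258.4], 7), ([357.7, 261.7], 7)] yel []
wrist post [([305.3, 184.6], 23), ([320.5, 216.8], 3000), ([273.7, 249.9], 29), ([355.1, 258.4], 8)] yel []
```

The scoop stands upright where it started, the jar has not moved, no ball is outside and the gripper is clear.

```bash
python3 -c "
from station import arm
print(arm.job_done())"
```

```text
the job is handed in; nothing more can be done
None
```

I handed the job in at about 25 s: the scoop was tipped with its lip in the necked jar's mouth and set down empty and upright where it started, and the jar has not moved; I never saw the balls inside the jar, but neither is left in the scoop or visible on the bench.

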